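# Draw a tongue-and-groove joint shut with a trigger clamp, then open the clamp

## Task

Pump the clamp's trigger with full strokes, letting it spring back up in between, until the loose board's tongue is driven fully into the grooved board and the jaw squeezes the closed joint firmly. Then press the clamp's release lever and, with it pressed, slide the jaw head all the way back to its rear stop, leaving the joint closed. Leave the other things on the bench where they are and let go of the clamp at the end.

Things in the scene. Friction and masses are not known exactly. Their poses are not given: they have to be found in the camera images.
- clamp: Trigger bar clamp on a plywood base 130 x 470 x 20 mm, fixed. Origin on the bench under the steel bar; z up; y runs along the bar towards the rear stop, so the jaw closes to -y; x points across, away from the robot. In this frame: fixed jaw y -226 to -201 mm, up to z 105 mm; against it a fixed grooved board (140 mm in x, 22 mm thick, underside z 60 mm) y -200 to -140 mm; rear stop y 64 to 80 mm.
- head (a joint): Position of the sliding jaw head, m: 0 = fully back at the rear stop, grows as it closes to -y of the clamp; 0.058 = jaw just meets the closed joint (its rubber then gives 1 to 3 mm); starts at 0 to 0.022. Black block, 56 mm in x, 72 mm in y, z 32 to 118 mm; it carries jaw, trigger and release lever. It drags on the bar with about 3 N. A ratchet with 8 mm teeth lets it advance but not slide back until the release lever is pressed.
- jaw: Rubber pad of the sliding jaw, 90 mm in x, 10 mm thick, z 62 to 105 mm, fixed to the head. Its origin is at bench level under the head, 45 mm behind (+y of) its pressing face; axes parallel to the clamp's.
- jaw_face (a point): Centre of the jaw pad's pressing face (which looks to -y of the clamp), 71 mm above the bench.
- trigger (a joint): Trigger angle, rad: 0 = sprung up, 0.6 = pressed to its stop; springs back by itself. At the press point it takes 2 to 10 N while the jaw moves freely; a full stroke advances the head 8 to 16 mm (the first 0.2 rad may do nothing), and the trigger with it. When the joint is tight it stops short of 0.6 and the force rises: 12 to 20 N there squeezes it well.
- trigger_press (a point): Where to press: upper face of the trigger, 95 mm from its hinge; moves with it. The trigger is a smooth steel plate 110 mm long, 44 mm wide along the bar, 8 mm thick, on the robot's side of the head, hinged at its upper end about a line parallel to the bar. At rest it slopes down from the hinge towards the robot, 0.35 rad below level; pressed, its free end swings down and towards the bar, to 0.95 rad below level.
- trigger_hinge (a point): Middle of the trigger's hinge line (in the middle of the plate's thickness), 120 mm above the bench, x -30 mm in the clamp frame; moves with the head.
- release (a joint): Angle of the release lever, rad: 0 = sprung upright, 0.5 = fully pressed (leaning back to +y of the clamp). It frees the ratchet from about 0.3 up. About 2 N near its top presses it fully; it springs back. It ticks up to 0.27 by itself as the head advances over the teeth and may rest anywhere up to there.
- release_tab (a point): Point on the front face (-y side) of the release lever, 150 mm above the bench, 34 mm above its pivot. The lever is an upright steel tab 34 mm wide in x, 8 mm thick, top at 164 mm, standing on the rear of the head's top (118 mm), at x 10 mm of the clamp. Pushing it to +y first presses it (its top goes back about 20 mm), then slides the head back. 40 mm of head top in front of it are free. A vertical tool fits here.
- board: Loose board: light wood, 130 mm in x, 55 mm in y, 22 mm thick, about 0.16 kg, flat on two battens (tops 60 mm above the bench) between the jaws, with a tongue 7 mm thick, 8 mm deep on its -y edge, facing the groove. Origin: underside, middle of the 55 mm; axes nearly parallel to the clamp's.
- tongue_shoulder (a point): Middle of the loose board's edge at the root of its tongue (27.5 mm from its middle towards -y), 11 mm above its underside. The joint is closed when this edge meets the grooved board.
- groove (a point): Middle of the fixed board's grooved edge, y -140 mm in the clamp frame, 71 mm above the bench. The groove is 10 mm high, 12 mm deep and opens to +y. y axis as the clamp's.
- hammer: Hammer lying on the bench on the robot's side of the clamp, 26 mm high, about 260 mm long, a bystander. Origin about its middle, on the bench.
- wrench: Wrench lying on the bench on the robot's side of the clamp, 8 mm high, 160 mm long, a bystander. Origin about its middle.
- screwdriver: Screwdriver with a yellow handle, lying beyond the clamp, a bystander. Origin about its middle.
- tape: Blue tape measure case 75 x 45 x 70 mm, at the rear-stop end of the clamp, a bystander. Origin under its middle.
- spray: Spray can, 60 mm across, 190 mm high, a bystander. Origin under its middle.
- offcut: Wood offcut 140 x 60 x 38 mm, a bystander. Origin under its middle.
- glue: Bottle with an orange cap, 64 mm across, 160 mm high, beyond the clamp, a bystander. Origin under its middle.
- lamp (a point): Middle of the strip lamp's underside, 230 mm above the bench. The lamp (32 mm wide in x, 18 mm thick, 470 mm long) runs parallel to the bar at x -110 mm of the clamp, right above the trigger, on thin posts at the base's ends (x +55, y -228 and +218 mm). It blocks a vertical tool at the trigger: come in under it from the robot's side, tool tilted 30 to 50 degrees, pointing down and to +x of the clamp.
Mind the look-alikes: they are no part of the job. What is shaped like the board but blue is not meant.

How it is judged:
By the outcome, as a careful person would: the job done as asked, in the order asked, and still so for the second after the job is handed in, with the robot touching nothing.
It also fails if it takes over 70 s, if anything falls off the work surface, if the arm or the gripper's body presses on something with over 40 N, if the wrist force passes 120 N, or if a joint passes its speed limit or range.

## Robot

A 6-joint arm with a two-finger parallel gripper is mounted at the origin on the work surface. World frame = base frame: x ahead of the robot, y to its left, z up, the work surface at z = 0. Lengths are in m, angles in rad, forces in N, time in s.
With the tool pointing down it reaches from about 0.35 to 0.85 m from the base axis. Payload 8.1 kg.
Tool frame: the origin (TCP) lies midway between the tips of the shut fingers; the grasp point (between the pads) lies 19 mm behind it (robot.grip_point_offset is the distance from the TCP to the grasp point, in m); z points along the fingers, y is the line along which they close (so a half turn about z gives the same grasp; the last joint's range is limited). The gripper opens to 93 mm and grips with 3 to 60 N. Pads are 15 mm wide; open, the fingers measure 128 mm over their backs; the gripper's body (75 mm by 188 mm) begins 65 mm behind the grasp point.
Start: joints at [1.127, 0.13, 1.488, -0, 1.523, -0.085], TCP at [0.211, 0.562, 0.219] pointing down, gripper open.
Joint ranges: [-2.96, 2.96], [-0.89, 2.26], [0.02, 2.5], [-1.34, 4.48], [0, 2.73], [-2.66, 2.66]. Speed limits (rad/s): [2.39, 2.39, 2.79, 3.14, 3.14, 3.14].

## Interface

Orientations are given as a rotation vector (axis times angle).
In Python, from plant import robot, read_camera, job gives the robot as it stands.
- The arm moves only by the shell command python3 -m inch 'ROWS' [FORCE]. ROWS is JSON, one flat list of numbers, 5 for each row, row after row: the shift along the world's x, y, z in mm, then the turn about the world's z in degrees, then the opening in per cent of the stroke, from 0 (shut) to 100 (fully open). In form: [dx, dy, dz, yaw, hand, dx, dy, dz, yaw, hand, ...]. A call has 1 to 10 rows; each row is the pose to reach, as a shift and turn from the pose commanded when the call began; what a row does not reach only later rows make up. A row lasts 1/12 s, in which the tool goes at most 41.7 mm and 7.16 degrees, less where a joint would pass 70% of its speed; a pose out of reach is approached as far as the arm can. A call with a gripper value outside its range is refused whole. The fingers move at their own pace and stop on an object; FORCE is the grip in N (left out, the last holds). Time passes only in rows, so rows that repeat a pose let the fingers close. It gives the time, the measured TCP pose, the force, the opening and the grip force at its end, in the units of the state.
- robot.read_state(): the state, without advancing time (a new reading comes with each control period).
- read_camera(name): name is "scene" or "side" or "wrist"; returns a dict with "image" (384x512x3 uint8, blue, green, red), "K" (3x3 intrinsics, pixels), "D" ([k1, k2, p1, p2, k3] as OpenCV has them; the pictures are not rectified), "extrinsics" (4x4, takes a point from world to camera coordinates); the wrist camera has in their place "mount" (4x4, takes a point from camera to tool coordinates, whose origin is the TCP and whose axes are the flange's). Camera axes: x right, y down, z forward; pixel columns grow to the right and rows downward; lengths in m; the calibration is good to about 2 mm. A picture is of the moment at which its call begins: read the wrist's pose just before it. There is no depth.
- job.close_job(): hands the job in; it is judged then, once.
The state is a dict: "t": time; "q": joint angles; "dq": joint speeds; "joint_torque": joint torques, N m; "tool_pos": TCP position; "orientation": TCP orientation; "force": force on the tool from outside, world axes, zero at the start; "wrist_torque": the same for the moment, N m; "opening": finger opening in m; "gripper_force": force on a finger pad.
Only numpy, scipy, OpenCV 4.12 (cv2) and the standard library are available. Lean on these libraries where they do the work, as an engineer would, in place of code of your own. Each camera call takes 0.05 s, during which the arm holds its last target. There are 200 camera calls.

## Working session

There is one attempt and no reset: what is moved stays moved. The work goes in short steps, Python scripts to look and compute and a shell command to move; the robot and the scene stay as the last step left them, time stands still between calls to the robot, and variables do not carry over. Pictures are saved under pics/ and viewed, at most 10 in all, crops included, and the job is handed in when it is done.

```bash
mkdir -p pics; ls; python3 - <<'E'
from plant import robot, read_camera
import cv2
print(robot.read_state())
for n in ("scene","side"):
    c=read_camera(n); cv2.imwrite(f"pics/{n}0.png",c["image"]); print(n,c["K"],c["D"],c["extrinsics"])
c=read_camera("wrist"); print(c["mount"],c["K"])
E
```

```text
pics
{'t': 0.0, 'q': array([ 1.12662348e+00,  1.31133120e-01,  1.48930176e+00, -2.08120765e-05,
        1.52300219e+00, -8.54128738e-02]), 'dq': array([-5.14983693e-04,  6.29917700e-05,  1.02355793e-03,  1.17205538e-03,
       -2.31050952e-04,  1.86749457e-03]), 'joint_torque': array([-7.06784067e-04, -5.59851944e+01, -4.91751087e+01,  7.62934657e-02,
        3.60447506e-02, -2.33657829e-04]), 'tool_pos': array([0.21041087, 0.56127495, 0.21759186]), 'orientation': array([-5.60437197e-01, -3.09072808e+00,  2.80436413e-03]), 'force': array([-0.35407007, -0.90174383,  0.81813778]), 'wrist_torque': array([0.02818347, 0.0142971 , 0.01023238]), 'gripper_force': 0.0, 'opening': 0.09308099928768032}
scene [[428.93983178   0.         258.17287245]
 [  0.         428.93983178 188.70592498]
 [  0.           0.           1.        ]] [-0.09765847  0.          0.          0.          0.        ] [[-0.01991982  0.99972074  0.01271388  0.03442341]
 [ 0.78724233  0.02352252 -0.61619494 -0.36188419]
 [-0.61632192 -0.00226559 -0.78749105  1.67012897]
 [ 0.          0.          0.          1.        ]]
[... 154 characters left out ...]
  0.         0.         0.        ] [[-9.36406880e-01 -3.50915871e-01 -4.53624515e-04  5.08363055e-01]
 [-2.68591873e-01  7.17558849e-01 -6.42625632e-01  2.62203317e-01]
 [ 2.25833036e-01 -6.01637224e-01 -7.66180195e-01  1.59906608e+00]
 [ 0.00000000e+00  0.00000000e+00  0.00000000e+00  1.00000000e+00]]
[[ 1.13525563e-03 -9.64818236e-01 -2.62915352e-01  7.28450803e-02]
 [ 9.99999303e-01  1.00976496e-03  6.12422188e-04  4.91038893e-04]
 [-3.25393386e-04 -2.62915864e-01  9.64818710e-01 -1.67473718e-01]
 [ 0.00000000e+00  0.00000000e+00  0.00000000e+00  1.00000000e+00]] [[309.77006935   0.         255.54375607]
 [  0.         309.77006935 190.81636308]
 [  0.           0.           1.        ]]
```

View pics/scene0.png

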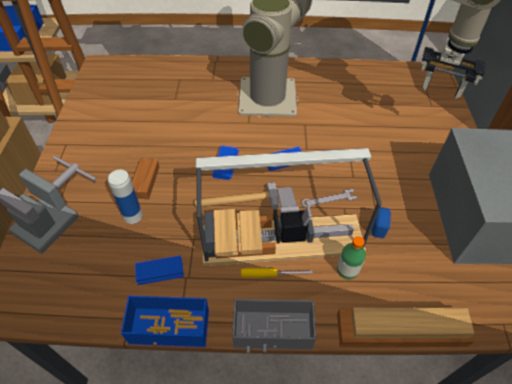

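View pics/side0.png

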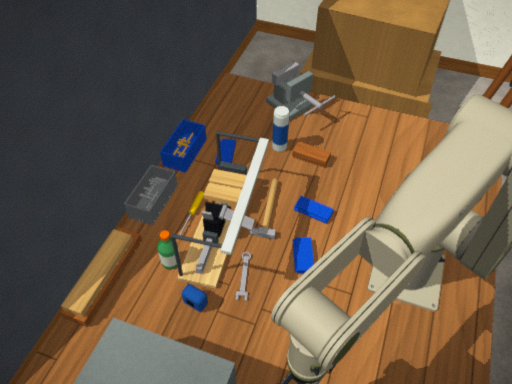

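The scene view shows the clamp at about (283,230), nearly parallel to world y, with its rear stop to the right. The lamp runs from (197,162) to (370,155), the black head is at (292,225), and the trigger is under the lamp at (281,195). The loose board is the light wood piece at about (250,230). The blue board-shaped pieces at (160,270), (225,162) and (287,157) are look-alikes. I'll confirm with an enlarged crop of both views.

```bash
python3 - <<'E'
import cv2,numpy as np
a=cv2.imread("pics/scene0.png")[140:275,185:385]; b=cv2.imread("pics/side0.png")[125:295,145:290]
a=cv2.resize(a,None,fx=4,fy=4,interpolation=cv2.INTER_CUBIC)
b=cv2.resize(b,None,fx=3.5,fy=3.5,interpolation=cv2.INTER_CUBIC)
cv2.imwrite("pics/ca.png",a); cv2.imwrite("pics/cb.png",b); print(a.shape,b.shape)
E
```

```text
(540, 800, 3) (595, 508, 3)
```

View pics/ca.png

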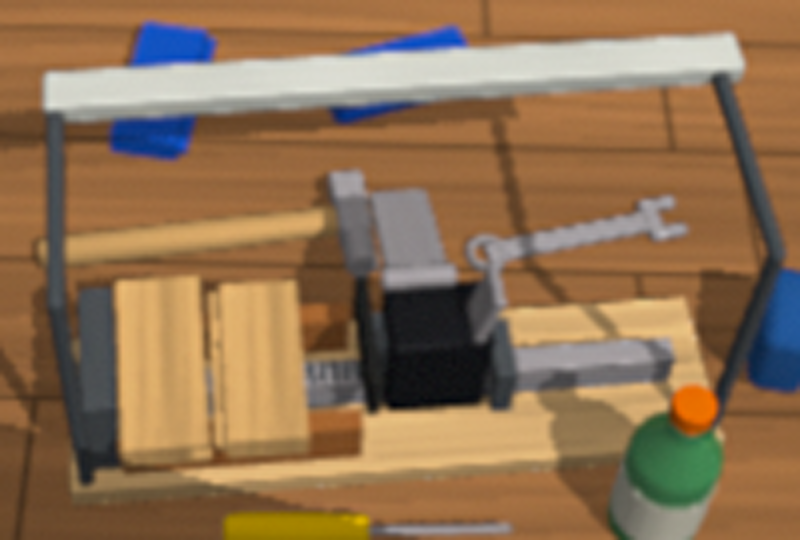

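View pics/cb.png

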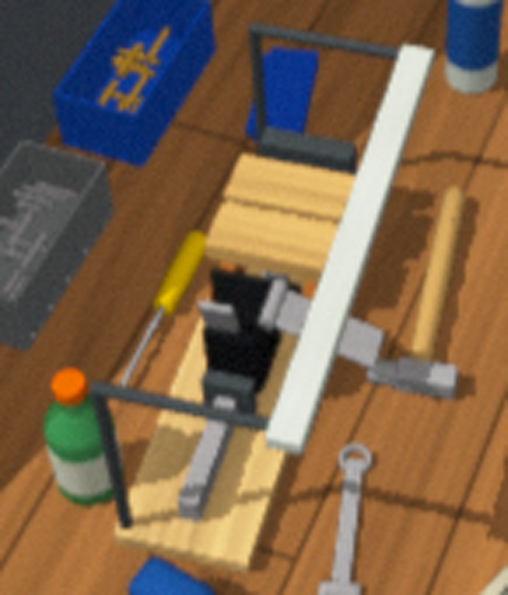

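```bash
cat > h.py <<'E'
import cv2,numpy as np
from plant import robot, read_camera
def cam(n):
    c=read_camera(n); return c
def ray(c,u,v,E=None):
    x,y=cv2.undistortPoints(np.array([[[u,v]]],float),c["K"],c["D"])[0,0]
    E=c["extrinsics"] if E is None else E
    R=E[:3,:3];o=-R.T@E[:3,3];return o,R.T@np.array([x,y,1])
def plane(c,u,v,z,E=None):
    o,d=ray(c,u,v,E);return o+d*(z-o[2])/d[2]
def tri(*rays):
    A=0;b=0
    for o,d in rays:
        d=d/np.linalg.norm(d);P=np.eye(3)-np.outer(d,d);A=A+P;b=b+P@o
    return np.linalg.solve(A,b)
E
python3 - <<'E'
from h import *
s=cam("scene");d=cam("side")
A=lambda u,v:(185+u/4-.4,140+v/4-.4)
B=lambda u,v:(145+u/3.5-.4,125+v/3.5-.4)
np.set_printoptions(precision=4,suppress=True)
for n,p,z in [("lampUL",(45,74),.248),("lampUR",(733,35),.248),("baseFL",(76,478),.02),("baseRR",(687,298),.02),("headTopRobLeft",(384,290),.118),("headTopRobRight",(480,284),.118),("hingeL",(385,280),.12),("hingeR",(457,278),.12),("trigtipL",(373,195),.09),("trigtipR",(425,190),.09),("stopRear-bar",(515,350),.06),("baseFR",(712,440),.02)]:
    print(n,plane(s,*A(*p),z))
for n,p,z in [("lamp farR",(403,45),.248),("lamp farRob",(433,52),.248),("nearRob",(305,448),.248),("near+x",(268,438),.248),("base near rob",(248,562),.02),("base near +x",(117,530),.02),("head top +x +y",(207,360),.118)]:
    print("side",n,plane(d,*B(*p),z))
for n,a,b in [("lamp rob -y",(45,74),(433,52)),("lamp rob +y",(733,35),(305,448)),("base corner",(687,298),(248,562))]:
    print(n,tri(ray(s,*A(*a)),ray(d,*B(*b))))
E
python3 -m inch --help 2>&1 | head -20
```

```text
lampUL [ 0.5566 -0.1915  0.248 ]
lampUR [0.5057 0.272  0.248 ]
baseFL [ 0.7325 -0.1739  0.02  ]
baseRR [0.5658 0.277  0.02  ]
headTopRobLeft [0.6332 0.0388 0.118 ]
headTopRobRight [0.6262 0.1057 0.118 ]
hingeL [0.6261 0.0395 0.12  ]
hingeR [0.623  0.0896 0.12  ]
trigtipL [0.5278 0.0334 0.09  ]
trigtipR [0.5219 0.0722 0.09  ]
stopRear-bar [0.6424 0.1358 0.06  ]
baseFR [0.6902 0.2806 0.02  ]
side lamp farR [ 0.5829 -0.1876  0.248 ]
side lamp farRob [ 0.5523 -0.1886  0.248 ]
side nearRob [0.4982 0.2753 0.248 ]
side near+x [0.5295 0.2769 0.248 ]
side base near rob [0.5629 0.2724 0.02  ]
side base near +x [0.6891 0.2841 0.02  ]
side head top +x +y [0.6545 0.1411 0.118 ]
lamp rob -y [ 0.5535 -0.1922  0.2445]
lamp rob +y [0.5    0.2732 0.2429]
base corner [0.5642 0.275  0.0207]
invalid input: not JSON, or not a number
```

The crops confirm the clamp: the trigger plate is under the lamp at (410,230) in the scene crop, the hinge is at (420,278) and the release tab is at (487,300). The loose board is the light wood piece at (262,365). The two blue boards behind the lamp are decoys.

Measured clamp origin is about (0.653, 0.060), with a yaw of about 6.2°, and the trigger hinge is about (0.624, 0.064). The moves can't tilt the tool. However, a vertical tool fits between the lamp's inner edge and the head, with its 75 mm side across, so I can press the trigger nearer its hinge with more force.

```bash
python3 -m inch '[0,0,100,-20,0, 0,0,200,-35,0, 0,0,200,-35,0, 0,0,200,-35,0, 0,0,200,-35,0, 190,-250,200,-72,0, 190,-250,200,-72,0, 190,-250,200,-72,0, 190,-250,200,-72,0, 190,-250,200,-72,0]' 30
```

```text
t: 1.08
tool_pos: [0.3374, 0.3944, 0.4186]
orientation: [2.254, 2.189, 0.0]
force: [1.4, 0.5, -0.5]
opening: 0.0307
gripper_force: 0.0
```

```bash
python3 -m inch '[150,-180,0,-70,0, 150,-180,0,-70,0, 150,-180,0,-70,0, 150,-180,0,-70,0, 150,-180,0,-70,0, 150,-180,0,-70,0, 150,-180,0,-70,0, 150,-180,0,-70,0, 150,-180,0,-70,0, 150,-180,0,-70,0]'; python3 - <<'E'
from h import *
print(robot.read_state()["q"])
E
```

```text
t: 1.92
tool_pos: [0.4869, 0.2155, 0.4185]
orientation: [3.102, 0.497, -0.0]
force: [-0.4, -0.6, -0.2]
opening: 0.0002
gripper_force: 0.0
[ 3.20425700e-01 -4.31062112e-02  1.30589824e+00  2.06958461e-05
  1.87909997e+00  1.57345246e+00]
```

```bash
python3 -m inch '[112,-157,0,-12,0, 112,-157,0,-12,0, 112,-157,0,-12,0, 112,-157,0,-12,0, 112,-157,0,-12,0, 112,-157,0,-12,0, 112,-157,0,-12,0]'; python3 - <<'E'
from h import *
s=robot.read_state();print(s["tool_pos"],s["orientation"],s["q"])
cv2.imwrite("pics/w1.png",read_camera("wrist")["image"])
E
```

```text
t: 2.5
tool_pos: [0.5992, 0.0575, 0.4176]
orientation: [-3.136, -0.177, 0.003]
force: [-1.0, 0.6, 0.1]
opening: 0.0002
gripper_force: 0.0
[0.59917694 0.0574599  0.41756745] [-3.13637552e+00 -1.77448245e-01  2.80372481e-03] [1.03684761e-02 1.49477998e-01 1.10804875e+00 1.23632306e-04
 1.88585826e+00 1.46816854e+00]
```

View pics/w1.png

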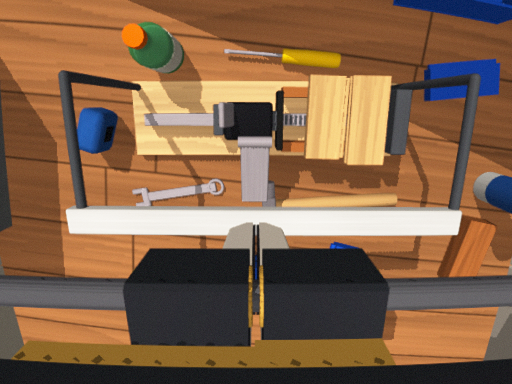

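The wrist view clearly shows the clamp from above: hinge at (254,140), trigger tip at (255,200), head (225–272, 103–140), release tab at (222,112) and the lamp's inner edge along v≈208. The fingers are at (256,240). Next I'll compute positions from this view.

```bash
cat >> h.py <<'E'
from scipy.spatial.transform import Rotation as Ro
def wristE(c,s):
    T=np.eye(4);T[:3,:3]=Ro.from_rotvec(s["orientation"]).as_matrix();T[:3,3]=s["tool_pos"]
    return np.linalg.inv(T@c["mount"])
E
python3 - <<'E'
from h import *
np.set_printoptions(precision=4,suppress=True)
s=robot.read_state();c=read_camera("wrist");E=wristE(c,s);im=c["image"]
g=im.astype(int)
# lamp inner edge rows
for u in (100,200,254,300,430):
    col=g[150:245,u].min(1); v=150+np.where(col>190)[0]
    print(u,v.min(),v.max(),plane(c,u,v.min(),.248,E),plane(c,u,v.max(),.248,E))
for n,u,v,z in [("hingeL",238,137,.124),("hingeR",272,137,.124),("trigtipL",241,201,.086),("trigtipR",268,201,.086),("headFL",272,104,.118),("tab",218,104,.164),("tab2",218,122,.164),("board back L",307,75,.082),("board R",307,160,.082),("baseTL",134,82,.02),("baseBL",134,156,.02)]:
    print(n,plane(c,u,v,z,E))
cv2.imwrite("pics/w1c.png",cv2.resize(im[70:215,190:400],None,fx=3.8,fy=3.8,interpolation=cv2.INTER_CUBIC))
E
```

```text
100 209 232 [0.5368 0.235  0.248 ] [0.5076 0.2357 0.248 ]
200 210 233 [0.5496 0.1179 0.248 ] [0.521 0.116 0.248]
254 210 223 [0.5568 0.0561 0.248 ] [0.541  0.0543 0.248 ]
300 210 234 [0.5629 0.0035 0.248 ] [ 0.5334 -0.0011  0.248 ]
430 211 234 [ 0.579  -0.1495  0.248 ] [ 0.5506 -0.1575  0.248 ]
hingeL [0.625  0.0884 0.124 ]
hingeR [0.6308 0.0385 0.124 ]
trigtipL [0.5152 0.0743 0.086 ]
trigtipR [0.5205 0.0291 0.086 ]
headFL [0.6778 0.0443 0.118 ]
tab [0.669  0.1172 0.164 ]
tab2 [0.6458 0.1152 0.164 ]
board back L [ 0.728  -0.0056  0.082 ]
board R [ 0.5967 -0.0261  0.082 ]
baseTL [0.69   0.2849 0.02  ]
baseBL [0.5583 0.2818 0.02  ]
```

View pics/w1c.png

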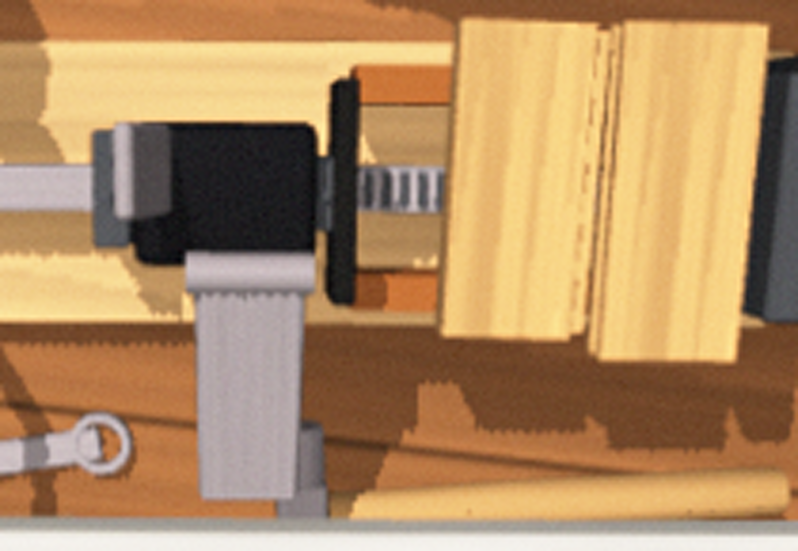

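```bash
python3 -m inch '[0,2,-245,0,0, 0,2,-245,0,0, 0,2,-245,0,0, 0,2,-245,0,0, 0,2,-245,0,0, 0,2,-245,0,0, 0,2,-245,0,0, 0,2,-245,0,0]'; python3 -m inch '[0,0,-10,0,0, 0,0,-20,0,0, 0,0,-30,0,0, 0,0,-40,0,0, 0,0,-45,0,0]'; python3 - <<'E'
from h import *
cv2.imwrite("pics/w2.png",read_camera("wrist")["image"])
d=read_camera("side")["image"];cv2.imwrite("pics/s2.png",cv2.resize(d[90:300,130:320],None,fx=2.8,fy=2.8))
E
```

```text
t: 3.27
tool_pos: [0.5967, 0.0622, 0.1723]
orientation: [-3.136, -0.184, 0.007]
force: [-0.1, 0.0, 1.2]
opening: 0.0006
gripper_force: 0.0
t: 3.68
tool_pos: [0.5984, 0.0609, 0.1274]
orientation: [-3.136, -0.181, 0.001]
force: [-0.1, -0.4, -0.6]
opening: 0.0008
gripper_force: 0.0
```

View pics/w2.png

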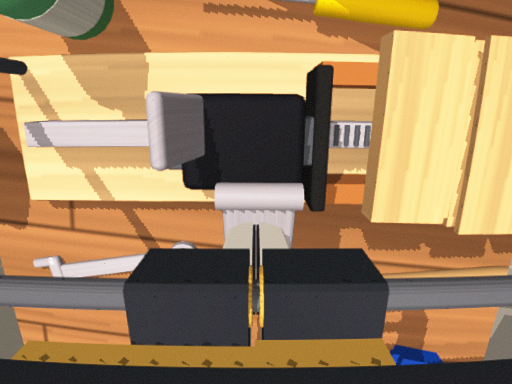

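The wrist view shows the fingers over the trigger plate, just robot-side of the hinge barrel at (258,196) and centred across the plate. There is no contact yet. I'll press once in small steps.

```bash
python3 -m inch '[0,0,-5,0,0, 0,0,-8,0,0, 0,0,-10,0,0, 0,0,-12,0,0, 0,0,-12,0,0]'; python3 -m inch '[0,0,-3,0,0, 0,0,-5,0,0, 0,0,-5,0,0]';  python3 -m inch '[0,0,-2,0,0, 0,0,-4,0,0, 0,0,-4,0,0]'
```

```text
t: 4.2
tool_pos: [0.5993, 0.0609, 0.1179]
orientation: [3.136, 0.182, 0.002]
force: [-2.9, -0.4, 6.5]
opening: 0.0005
gripper_force: 3.5
t: 4.45
tool_pos: [0.6001, 0.0593, 0.1163]
orientation: [3.133, 0.181, 0.005]
force: [-13.6, -7.5, 26.4]
opening: 0.0004
gripper_force: 15.0
t: 4.7
tool_pos: [0.6008, 0.0574, 0.115]
orientation: [3.131, 0.18, 0.008]
force: [-20.9, -15.5, 43.0]
opening: 0.0007
gripper_force: 24.1
```

```bash
python3 -m inch '[0,-3,-3,0,0, 0,-4,-5,0,0, 0,-4,-5,0,0]';  python3 -m inch '[0,-2,-2,0,0, 0,-3,-4,0,0, 0,-3,-4,0,0]';python3 -m inch '[0,-2,-2,0,0, 0,-3,-4,0,0, 0,-3,-4,0,0]'
```

```text
t: 4.95
tool_pos: [0.6021, 0.0523, 0.1127]
orientation: [3.129, 0.179, 0.013]
force: [-26.5, -19.2, 56.9]
opening: 0.0005
gripper_force: 30.7
t: 5.2
tool_pos: [0.6, 0.0505, 0.1056]
orientation: [3.132, 0.179, 0.005]
force: [-23.0, -7.1, 35.5]
opening: 0.0007
gripper_force: 20.0
t: 5.45
tool_pos: [0.5981, 0.0502, 0.1018]
orientation: [3.135, 0.181, -0.001]
force: [-35.4, -4.3, 54.1]
opening: 0.0003
gripper_force: 29.6
```

```bash
python3 -m inch '[0,-1,-2,0,0, 0,-2,-4,0,0, 0,-2,-4,0,0]'; python3 - <<'E'
from h import *
s=robot.read_state();c=read_camera("wrist");E=wristE(c,s);cv2.imwrite("pics/w3.png",c["image"])
g=c["image"]; print(s["tool_pos"])
d=read_camera("side")["image"];cv2.imwrite("pics/s3.png",cv2.resize(d[90:300,130:320],None,fx=2.8,fy=2.8))
E
```

```text
t: 5.7
tool_pos: [0.5969, 0.0491, 0.099]
orientation: [-3.136, -0.183, 0.005]
force: [-46.7, -1.0, 67.2]
opening: 0.0005
gripper_force: 38.2
[0.59691647 0.04909208 0.09899527]
```

View pics/w3.png

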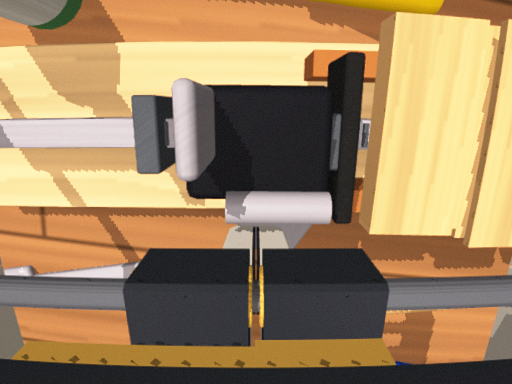

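The stroke advanced the head. The barrel is now at (278,207) and the jaw at (345,140), with the board edge at u≈372, leaving a gap of about 12 mm. I'll let the trigger spring up, re-centre and pump again.

```bash
python3 -m inch '[0,0,20,0,0, 0,0,40,0,0, 2,-15,42,0,0, 2,-15,42,0,0, 2,-15,42,0,0, 2,-15,42,0,0]'; python3 - <<'E'
from h import *
c=read_camera("wrist");cv2.imwrite("pics/w4.png",c["image"])
E
python3 -m inch '[0,0,-10,0,0, 0,0,-16,0,0, 0,0,-20,0,0, 0,-2,-24,0,0, 0,-4,-28,0,0, 0,-6,-32,0,0, 0,-8,-36,0,0, 0,-8,-40,0,0, 0,-8,-42,0,0, 0,-8,-42,0,0]'
```

```text
t: 6.3
tool_pos: [0.5999, 0.0336, 0.131]
orientation: [-3.136, -0.18, 0.003]
force: [-0.9, 0.4, -0.2]
opening: 0.0003
gripper_force: 0.0
t: 7.18
tool_pos: [0.5976, 0.0248, 0.0964]
orientation: [3.134, 0.182, -0.01]
force: [-44.5, -5.1, 64.4]
opening: 0.0005
gripper_force: 36.9
```

```bash
python3 -m inch '[0,0,20,0,0, 0,0,40,0,0, 1,-8,42,0,0, 1,-8,42,0,0, 1,-8,42,0,0, 1,-8,42,0,0]'; cat >> h.py <<'E'
a0=6.26*np.pi/180
EX=np.array([np.cos(a0),np.sin(a0)]);EY=np.array([-np.sin(a0),np.cos(a0)])
ORG=np.array([.557,.056])-EX*(-.094)-EY*0
ORG=ORG-EY*((ORG-np.array([.6532,.0604]))@EY)
def cl(p): r=np.asarray(p)[:2]-ORG; return np.array([r@EX,r@EY])*1000
def runs(m):
    e=np.flatnonzero(np.diff(np.r_[0,m.astype(int),0]));return [(a,b) for a,b in zip(e[::2],e[1::2]) if b-a>6]
def look(s,c):
    E=wristE(c,s);im=c["image"].astype(int)
    for v in (90,110,150,170):
        r=im[v];dark=runs(r.max(1)<60);wood=runs((r[:,2]>190)&(r[:,0]<190)&(r[:,2]-r[:,0]>50))
        print(v,"dark",[(a,b,round(cl(plane(c,b,v,.105,E))[1],1)) for a,b in dark],"wood",[(a,b,round(cl(plane(c,a,v,.082,E))[1],1)) for a,b in wood])
E
python3 - <<'E'
from h import *
s=robot.read_state();c=read_camera("wrist");cv2.imwrite("pics/w5.png",c["image"]);print(ORG)
look(s,c)
E
```

```text
t: 7.68
tool_pos: [0.6005, 0.018, 0.1302]
orientation: [-3.136, -0.181, 0.005]
force: [-0.5, -0.3, 0.0]
opening: 0.0006
gripper_force: 0.0
[0.65110639 0.06017034]
90 dark [(np.int64(188), np.int64(286), np.float64(-53.5)), (np.int64(296), np.int64(319), np.float64(-73.2))] wood [(np.int64(0), np.int64(155), np.float64(143.1)), (np.int64(323), np.int64(417), np.float64(-80.4)), (np.int64(421), np.int64(504), np.float64(-147.5))]
110 dark [(np.int64(127), np.int64(148), np.float64(29.9)), (np.int64(194), np.int64(292), np.float64(-57.5)), (np.int64(295), np.int64(318), np.float64(-73.3)), (np.int64(502), np.int64(512), np.float64(-197.6))] wood [(np.int64(0), np.int64(106), np.float64(145.6)), (np.int64(321), np.int64(415), np.float64(-79.8)), (np.int64(419), np.int64(501), np.float64(-147.8))]
150 dark [(np.int64(131), np.int64(151), np.float64(29.9)), (np.int64(193), np.int64(292), np.float64(-58.4)), (np.int64(301), np.int64(316), np.float64(-73.4)), (np.int64(495), np.int64(512), np.float64(-202.9))] wood [(np.int64(0), np.int64(110), np.float64(151.2)), (np.int64(318), np.int64(410), np.float64(-79.3)), (np.int64(414), np.int64(494), np.float64(-147.9))]
170 dark [(np.int64(172), np.int64(291), np.float64(-58.2)), (np.int64(293), np.int64(315), np.float64(-73.5)), (np.int64(491), np.int64(512), np.float64(-205.9))] wood [(np.int64(0), np.int64(171), np.float64(154.3)), (np.int64(317), np.int64(399), np.float64(-79.4)), (np.int64(400), np.int64(407), np.float64(-139.5)), (np.int64(411), np.int64(490), np.float64(-147.7))]
```

```bash
cat >> h.py <<'E'
def barrel(s,c):
    E=wristE(c,s);im=c["image"].astype(int)
    for v in (186,194,202):
        r=im[v,200:350];m=runs((r.min(1)>135)&(r.max(1)-r.min(1)<35))
        print("barrel",v,[(a+200,b+200,np.round(plane(c,200+(a+b)/2,v,.126,E)[:2],4)) for a,b in m])
E
python3 - <<'E'
from h import *
s=robot.read_state();c=read_camera("wrist");barrel(s,c)
d=read_camera("side");s=read_camera("scene")
cv2.imwrite("pics/s5.png",d["image"]);cv2.imwrite("pics/sc5.png",s["image"])
E
```

```text
barrel 186 [(np.int64(221), np.int64(291), array([0.6294, 0.0216]))]
barrel 194 [(np.int64(203), np.int64(291), array([0.6241, 0.0262]))]
barrel 202 [(np.int64(204), np.int64(215), array([0.6167, 0.0473])), (np.int64(216), np.int64(290), array([0.6197, 0.0222]))]
```

```bash
python3 - <<'E'
from h import *
c=read_camera("wrist")
st=robot.read_state()
for f,p,o in [("w2",[.5984,.0609,.1274],[-3.136,-.181,.001]),("w4",[.5999,.0336,.131],[-3.136,-.18,.003]),("w5",st["tool_pos"],st["orientation"])]:
    s={"tool_pos":np.array(p),"orientation":np.array(o)};c["image"]=cv2.imread(f"pics/{f}.png");print(f);look(s,c);barrel(s,c)
E
```

```text
w2
90 dark [(np.int64(307), np.int64(332), np.float64(-37.5))] wood [(np.int64(0), np.int64(306), np.float64(183.8)), (np.int64(333), np.int64(376), np.float64(-43.6)), (np.int64(387), np.int64(478), np.float64(-79.9)), (np.int64(483), np.int64(512), np.float64(-147.5))]
110 dark [(np.int64(204), np.int64(330), np.float64(-37.1))] wood [(np.int64(0), np.int64(146), np.float64(186.3)), (np.int64(332), np.int64(374), np.float64(-43.8)), (np.int64(385), np.int64(475), np.float64(-79.9)), (np.int64(480), np.int64(512), np.float64(-147.6))]
150 dark [(np.int64(205), np.int64(304), np.float64(-22.5)), (np.int64(313), np.int64(328), np.float64(-37.4))] wood [(np.int64(20), np.int64(149), np.float64(175.9)), (np.int64(329), np.int64(368), np.float64(-43.5)), (np.int64(380), np.int64(468), np.float64(-79.3)), (np.int64(474), np.int64(512), np.float64(-148.1))]
170 dark [(np.int64(183), np.int64(327), np.float64(-37.6))] wood [(np.int64(25), np.int64(159), np.float64(174.7)), (np.int64(163), np.int64(182), np.float64(72.3)), (np.int64(328), np.int64(367), np.float64(-43.7)), (np.int64(377), np
[... 2736 characters left out ...]
4(-79.5)), (np.int64(414), np.int64(494), np.float64(-148.7))]
170 dark [(np.int64(172), np.int64(291), np.float64(-58.3)), (np.int64(293), np.int64(315), np.float64(-73.7)), (np.int64(491), np.int64(512), np.float64(-207.3))] wood [(np.int64(0), np.int64(171), np.float64(155.7)), (np.int64(317), np.int64(399), np.float64(-79.7)), (np.int64(400), np.int64(407), np.float64(-140.2)), (np.int64(411), np.int64(490), np.float64(-148.4))]
barrel 186 [(np.int64(220), np.int64(291), array([0.6297, 0.0219]))]
barrel 194 [(np.int64(203), np.int64(291), array([0.6244, 0.0262]))]
barrel 202 [(np.int64(204), np.int64(215), array([0.617 , 0.0475])), (np.int64(216), np.int64(290), array([0.62  , 0.0222]))]
```

Jaw face tracking gives −37 → −57 → −73.5 mm on my scale, and the joint closes at about −93. That is two good strokes, with roughly one full stroke plus a squeeze to go.

```bash
python3 -m inch '[0,0,-10,0,0, 0,0,-16,0,0, 0,0,-20,0,0, 0,-2,-24,0,0, 0,-4,-28,0,0, 0,-6,-32,0,0, 0,-8,-36,0,0, 0,-8,-40,0,0, 0,-8,-42,0,0, 0,-8,-42,0,0]'; python3 -m inch '[0,0,20,0,0, 0,0,40,0,0, 1,-8,42,0,0, 1,-8,42,0,0, 1,-8,42,0,0, 1,-8,42,0,0]'; python3 - <<'E'
from h import *
s=robot.read_state();c=read_camera("wrist");cv2.imwrite("pics/w6.png",c["image"])
look(s,c);barrel(s,c)
E
```

```text
t: 8.77
tool_pos: [0.5998, 0.0084, 0.0971]
orientation: [3.134, 0.181, -0.006]
force: [-41.0, -5.8, 61.1]
opening: 0.0003
gripper_force: 34.5
t: 9.27
tool_pos: [0.6016, 0.0019, 0.1305]
orientation: [-3.136, -0.181, 0.005]
force: [0.6, -0.2, -0.1]
opening: 0.0007
gripper_force: 0.0
90 dark [(np.int64(191), np.int64(288), np.float64(-70.9)), (np.int64(296), np.int64(319), np.float64(-89.4)), (np.int64(484), np.int64(506), np.float64(-207.4))] wood [(np.int64(0), np.int64(155), np.float64(127.2)), (np.int64(320), np.int64(395), np.float64(-94.6)), (np.int64(398), np.int64(482), np.float64(-147.7))]
110 dark [(np.int64(105), np.int64(130), np.float64(25.1)), (np.int64(193), np.int64(292), np.float64(-73.6)), (np.int64(295), np.int64(318), np.float64(-89.4)), (np.int64(481), np.int64(503), np.float64(-207.7))] wood [(np.int64(0), np.int64(84), np.float64(129.7)), (np.int64(131), np.int64(156), np.float64(33.6)), (np.int64(319), np.int64(393), np.float64(-94.6)), (np.int64(395), np.int64(480), np.float64(-147.1))]
150 dark [(np.int64(110), np.int64(134), np.float64(24.8)), (np.int64(191), np.int64(292), np.float64(-74.5)), (np.int64(300), np.int64(315), np.float64(-88.9)), (np.int64(474), np.int64(495), np.float64(-207.1))] wood [(np.int64(0), np.int64(89), np.float64(135.3)), (np.int64(135), np.int64(157), np.float64(33.2)), (np.int64(317), np.int64(389), np.float64(-94.7)), (np.int64(391), np.int64(473), np.float64(-147.4))]
170 dark [(np.int64(173), np.int64(291), np.float64(-74.3)), (np.int64(292), np.int64(314), np.float64(-89.0)), (np.int64(470), np.int64(492), np.float64(-207.7))] wood [(np.int64(0), np.int64(172), np.float64(138.5)), (np.int64(316), np.int64(387), np.float64(-94.8)), (np.int64(389), np.int64(469), np.float64(-147.6))]
barrel 186 [(np.int64(219), np.int64(291), array([0.6304, 0.006 ]))]
barrel 194 [(np.int64(203), np.int64(291), array([0.6251, 0.01  ]))]
barrel 202 []
```

Stroke 3 pushed the jaw to −89 and the board moved with it, so only about 4 mm is left. I'll do the squeezing stroke in steps and watch the force.

```bash
python3 -m inch '[0,0,-10,0,0, 0,0,-16,0,0, 0,0,-20,0,0, 0,-1,-24,0,0, 0,-2,-28,0,0, 0,-3,-28,0,0]'; python3 -m inch '[0,-1,-2,0,0, 0,-1,-4,0,0, 0,-1,-4,0,0]';  python3 -m inch '[0,0,-1,0,0, 0,0,-2,0,0, 0,0,-2,0,0]'
```

```text
t: 9.82
tool_pos: [0.6046, -0.0021, 0.1109]
orientation: [3.134, 0.181, 0.007]
force: [-20.3, 0.5, 43.9]
opening: 0.0001
gripper_force: 23.6
t: 10.07
tool_pos: [0.6051, -0.0023, 0.1102]
orientation: [3.135, 0.182, 0.01]
force: [-31.3, 1.5, 65.8]
opening: 0.0003
gripper_force: 35.3
t: 10.32
tool_pos: [0.6053, -0.0023, 0.1099]
orientation: [3.135, 0.183, 0.011]
force: [-37.5, 0.4, 77.7]
opening: 0.0008
gripper_force: 41.3
```

It's firmly tight: about 86 N near the hinge, roughly 1.3–1.7 N·m, equal to 14–17 N at the press point. The trigger has stopped short of its stop. I'll look at the joint under load, then let go.

```bash
python3 -m inch '[0,0,0,0,0, 0,0,0,0,0, 0,0,0,0,0]';python3 - <<'E'
from h import *
s=robot.read_state();c=read_camera("wrist");cv2.imwrite("pics/w7.png",c["image"]);look(s,c)
E
python3 -m inch '[0,0,20,0,0, 0,0,36,0,0, 0,0,36,0,0, 0,0,36,0,0, 0,0,36,0,0]'; python3 - <<'E'
from h import *
s=robot.read_state();c=read_camera("wrist");cv2.imwrite("pics/w8.png",c["image"])
look(s,c);barrel(s,c)
d=read_camera("scene")["image"];cv2.imwrite("pics/sc8.png",d)
a=cv2.resize(c["image"][40:230,80:512],None,fx=1.8,fy=1.8,interpolation=cv2.INTER_CUBIC)
b=cv2.resize(d[190:265,195:315],None,fx=3,fy=3,interpolation=cv2.INTER_CUBIC)
o=np.zeros((a.shape[0]+b.shape[0],a.shape[1],3),np.uint8);o[:a.shape[0]]=a;o[a.shape[0]:,:b.shape[1]]=b
cv2.imwrite("pics/m8.png",o);print(o.shape)
E
```

```text
t: 10.57
tool_pos: [0.6053, -0.0023, 0.1099]
orientation: [3.134, 0.183, 0.011]
force: [-37.6, 1.0, 77.8]
opening: 0.0005
gripper_force: 41.3
90 dark [(np.int64(296), np.int64(322), np.float64(-91.7)), (np.int64(498), np.int64(512), np.float64(-200.0))] wood [(np.int64(0), np.int64(112), np.float64(105.9)), (np.int64(143), np.int64(295), np.float64(12.6)), (np.int64(324), np.int64(496), np.float64(-97.7))]
110 dark [(np.int64(84), np.int64(109), np.float64(24.4)), (np.int64(184), np.int64(321), np.float64(-91.7)), (np.int64(494), np.int64(512), np.float64(-202.1))] wood [(np.int64(0), np.int64(62), np.float64(108.1)), (np.int64(322), np.int64(493), np.float64(-97.1))]
150 dark [(np.int64(89), np.int64(103), np.float64(30.1)), (np.int64(104), np.int64(112), np.float64(24.9)), (np.int64(186), np.int64(296), np.float64(-78.9)), (np.int64(302), np.int64(319), np.float64(-91.9)), (np.int64(488), np.int64(512), np.float64(-206.8))] wood [(np.int64(320), np.int64(487), np.float64(-97.3))]
170 dark [(np.int64(162), np.int64(317), np.float64(-91.4)), (np.int64(484), np.int64(508), np.float64(
[... 1277 characters left out ...]
, np.int64(466), np.float64(-95.3))]
170 dark [(np.int64(169), np.int64(286), np.float64(-75.1)), (np.int64(288), np.int64(310), np.float64(-90.5)), (np.int64(464), np.int64(484), np.float64(-207.2))] wood [(np.int64(0), np.int64(168), np.float64(136.3)), (np.int64(311), np.int64(463), np.float64(-95.4))]
barrel 186 [(np.int64(209), np.int64(286), array([0.6295, 0.0065]))]
barrel 194 [(np.int64(200), np.int64(285), array([0.6243, 0.0088]))]
barrel 202 [(np.int64(210), np.int64(218), array([0.6175, 0.025 ])), (np.int64(219), np.int64(248), array([0.6189, 0.0136])), (np.int64(249), np.int64(257), array([0.6202, 0.0022])), (np.int64(268), np.int64(275), array([ 0.6215, -0.0086]))]
(567, 778, 3)
```

View pics/m8.png

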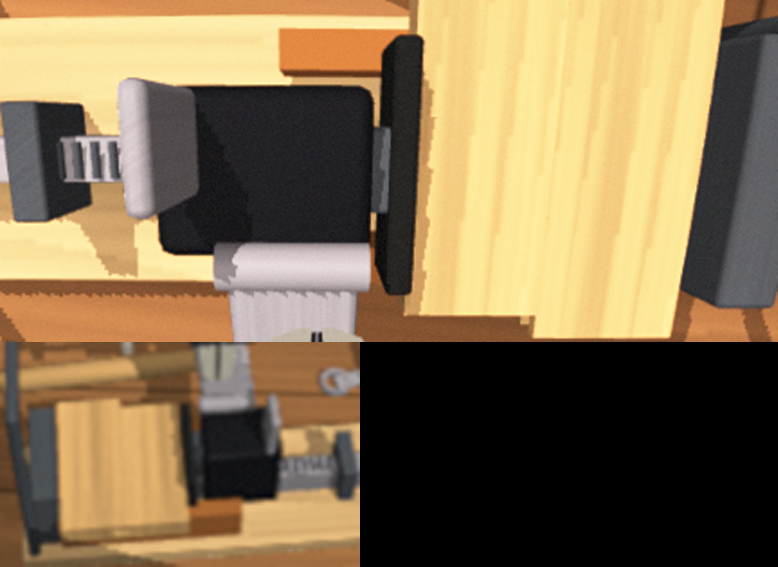

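The picture shows the joint fully closed: there is no gap between the boards (one light block from u 420 to 720) and the jaw pad is against the loose board at (402,165). I'll give it one more slightly firmer full press so the squeeze is beyond doubt, then move to the release lever.

```bash
python3 -m inch '[0,0,-12,0,0, 0,0,-20,0,0, 0,0,-26,0,0, 0,0,-31,0,0, 0,0,-34,0,0, 0,0,-36,0,0, 0,0,-37,0,0, 0,0,-37,0,0, 0,0,-37,0,0]'
```

```text
t: 11.88
tool_pos: [0.605, -0.005, 0.109]
orientation: [3.131, 0.18, 0.009]
force: [-41.1, -8.7, 82.8]
opening: 0.0003
gripper_force: 44.6
```

```bash
python3 -m inch '[0,0,20,0,0, 0,0,37,0,0, 0,0,37,0,0, 0,0,80,0,0, 0,0,120,0,0, 0,0,120,0,0, 0,0,120,0,0]'; python3 - <<'E'
from h import *
s={"tool_pos":np.array([.6017,-.0019,.1323]),"orientation":np.array([-3.136,-.182,.004])}
c=read_camera("wrist");E=wristE(c,s)
for n,u,v,z in [("topfront",163,88,.16),("topfront2",163,158,.16),("topback",147,85,.16),("base",188,95,.118),("base2",189,145,.118)]:
    p=plane(c,u,v,z,E);print(n,p.round(4),cl(p).round(1))
print(ORG,cl(ORG+EX*.01).round(1))
s=robot.read_state();c=read_camera("wrist");print(s["tool_pos"]);look(s,c)
cv2.imwrite("pics/w9.png",c["image"][20:300,0:512])
E
```

```text
t: 12.47
tool_pos: [0.6043, -0.0022, 0.2191]
orientation: [3.136, 0.182, 0.007]
force: [1.1, -0.7, -0.6]
opening: 0.0002
gripper_force: 0.0
topfront [0.6777 0.0478 0.16  ] [ 25.1 -15.2]
topfront2 [0.647  0.0464 0.16  ] [ -5.6 -13.2]
topback [0.6782 0.0549 0.16  ] [26.4 -8.2]
base [0.6763 0.0457 0.118 ] [ 23.5 -17.1]
base2 [0.6481 0.0433 0.118 ] [ -4.8 -16.4]
[0.65110639 0.06017034] [10. -0.]
[ 0.60290486 -0.00202935  0.21650972]
90 dark [(np.int64(282), np.int64(296), np.float64(-90.4)), (np.int64(417), np.int64(429), np.float64(-208.1))] wood [(np.int64(18), np.int64(29), np.float64(175.4)), (np.int64(39), np.int64(71), np.float64(153.5)), (np.int64(119), np.int64(263), np.float64(73.7)), (np.int64(298), np.int64(416), np.float64(-95.1))]
110 dark [(np.int64(142), np.int64(156), np.float64(32.1)), (np.int64(209), np.int64(277), np.float64(-74.4)), (np.int64(282), np.int64(295), np.float64(-90.1)), (np.int64(415), np.int64(426), np.float64(-207.6))] wood [(np.int64(20), np.int64(42), np.float64(176.4)), (np.int64(51), np.int64(101), np.float64(143.8)), (np.int64(160), np.int64(187), np.float64(35.5)), (np.int64(301), np.int64(414), np.float64(-98.7))]
150 dark [(np.int64(195), np.int64(276), np.float64(-74.3)), (np.int64(281), np.int64(294), np.float64(-90.6)), (np.int64(410), np.int64(421), np.float64(-207.8))] wood [(np.int64(27), np.int64(130), np.float64(175.7)), (np.int64(145), np.int64(169), np.float64(52.9)), (np.int64(295), np.int64(409), np.float64(-94.4))]
170 dark [(np.int64(281), np.int64(293), np.float64(-90.4)), (np.int64(408), np.int64(418), np.float64(-207.6))] wood [(np.int64(31), np.int64(165), np.float64(175.0)), (np.int64(177), np.int64(217), np.float64(22.2)), (np.int64(294), np.int64(406), np.float64(-94.2))]
```

View pics/w9.png

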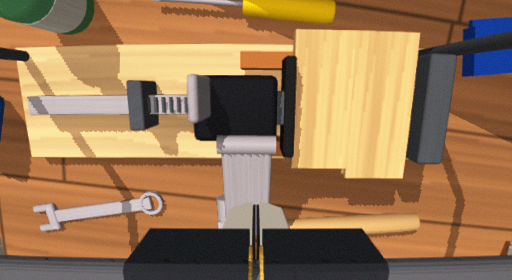

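The view shows the fingers clear of the trigger, the joint closed, and the release tab at (193,98) in the crop, at world about (0.662, front face y≈0.047). I'll move in front of it and descend.

```bash
python3 -m inch '[59,24,0,0,0, 59,24,0,0,0, 59,24,0,0,0, 59,24,0,0,0]'; python3 -m inch '[0,0,-30,0,0, 0,0,-60,0,0, 0,0,-68,0,0, 0,0,-68,0,0]'; python3 -m inch '[0,4,0,0,0, 0,8,0,0,0, -1,12,0,0,0, -1,12,0,0,0]'; python3 - <<'E'
from h import *
s=robot.read_state();c=read_camera("wrist");look(s,c)
E
```

```text
t: 12.9
tool_pos: [0.6606, 0.0224, 0.2135]
orientation: [-3.136, -0.183, 0.009]
force: [-0.6, -0.6, -0.2]
opening: 0.0004
gripper_force: 0.0
t: 13.23
tool_pos: [0.6581, 0.0216, 0.1447]
orientation: [-3.136, -0.181, 0.014]
force: [0.5, -0.2, 0.1]
opening: 0.0004
gripper_force: 0.0
t: 13.57
tool_pos: [0.6618, 0.0348, 0.1519]
orientation: [3.136, 0.183, 0.005]
force: [-0.1, -1.1, 1.7]
opening: 0.0003
gripper_force: 0.4
90 dark [] wood [(np.int64(112), np.int64(218), np.float64(81.7)), (np.int64(289), np.int64(380), np.float64(-49.9))]
110 dark [] wood [(np.int64(125), np.int64(312), np.float64(73.0))]
150 dark [(np.int64(492), np.int64(512), np.float64(-212.2))] wood [(np.int64(9), np.int64(21), np.float64(172.2)), (np.int64(33), np.int64(71), np.float64(151.3)), (np.int64(101), np.int64(271), np.float64(95.0)), (np.int64(273), np.int64(335), np.float64(-39.0)), (np.int64(342), np.int64(485), np.float64(-92.3))]
170 dark [(np.int64(163), np.int64(170), np.float64(34.9)), (np.int64(232), np.int64(307), np.float64(-62.0)), (np.int64(322), np.int64(346), np.float64(-89.8)), (np.int64(482), np.int64(502), np.float64(-207.3))] wood [(np.int64(13), np.int64(36), np.float64(171.8)), (np.int64(46), np.int64(95), np.float64(142.9)), (np.int64(131), np.int64(150), np.float64(72.5)), (np.int64(172), np.int64(230), np.float64(39.8)), (np.int64(309), np.int64(322), np.float64(-67.5)), (np.int64(347), np.int64(481), np.float64(-97.5))]
```

```bash
python3 -m inch '[0,3,-3,0,0, -1,6,-3,0,0, -1,9,-3,0,0, -1,12,-3,0,0, -2,15,-3,0,0, -2,18,-3,0,0, -2,20,-3,0,0]'; python3 -m inch '[0,4,0,0,0, -1,8,0,0,0, -1,12,0,0,0, -2,16,0,0,0, -2,20,0,0,0]'; python3 - <<'E'
from h import *
s=robot.read_state();c=read_camera("wrist");look(s,c)
E
```

```text
t: 14.2
tool_pos: [0.6584, 0.0541, 0.1465]
orientation: [3.136, 0.182, -0.001]
force: [-1.1, -2.7, 0.3]
opening: 0.0009
gripper_force: 1.3
t: 14.62
tool_pos: [0.6567, 0.0744, 0.1467]
orientation: [-3.136, -0.182, -0.0]
force: [-1.7, -2.1, 1.2]
opening: 0.0003
gripper_force: 1.4
90 dark [] wood [(np.int64(151), np.int64(280), np.float64(90.2)), (np.int64(340), np.int64(348), np.float64(-46.3)), (np.int64(349), np.int64(425), np.float64(-52.8))]
110 dark [] wood [(np.int64(0), np.int64(91), np.float64(209.5)), (np.int64(164), np.int64(355), np.float64(81.6))]
150 dark [] wood [(np.int64(7), np.int64(61), np.float64(209.4)), (np.int64(62), np.int64(313), np.float64(163.4)), (np.int64(322), np.int64(384), np.float64(-35.7)), (np.int64(396), np.int64(512), np.float64(-92.5))]
170 dark [(np.int64(203), np.int64(210), np.float64(45.6)), (np.int64(248), np.int64(325), np.float64(-33.7)), (np.int64(343), np.int64(371), np.float64(-65.8))] wood [(np.int64(7), np.int64(15), np.float64(212.6)), (np.int64(40), np.int64(71), np.float64(184.2)), (np.int64(80), np.int64(135), np.float64(151.0)), (np.int64(136), np.int64(154), np.float64(106.3)), (np.int64(160), np.int64(191), np.float64(87.5)), (np.int64(211), np.int64(247), np.float64(48.2)), (np.int64(327), np.int64(341), np.float64(-40.5)), (np.int64(372), np.int64(382), np.float64(-75.5)), (np.int64(393), np.int64(512), np.float64(-92.0))]
```

The head is sliding back (jaw at −66) and the board is staying closed (rear edge −92). I'll continue to the stop.

```bash
python3 -m inch '[-1,5,0,0,0, -1,10,0,0,0, -2,15,0,0,0, -2,20,0,0,0, -3,25,0,0,0, -3,28,0,0,0, -3,30,0,0,0, -3,32,0,0,0, -3,32,0,0,0]'; python3 -m inch '[0,1,0,0,0, 0,2,0,0,0, 0,2,0,0,0]'; python3 - <<'E'
from h import *
s=robot.read_state();c=read_camera("wrist");look(s,c)
E
```

```text
t: 15.42
tool_pos: [0.6536, 0.1064, 0.1467]
orientation: [-3.136, -0.182, 0.0]
force: [-1.5, -1.6, 2.1]
opening: 0.0004
gripper_force: 1.1
t: 15.67
tool_pos: [0.6536, 0.1071, 0.1465]
orientation: [3.135, 0.181, -0.001]
force: [-2.0, -5.3, 2.3]
opening: 0.0007
gripper_force: 2.8
90 dark [] wood [(np.int64(0), np.int64(50), np.float64(239.2)), (np.int64(185), np.int64(300), np.float64(98.1)), (np.int64(368), np.int64(459), np.float64(-33.9))]
110 dark [] wood [(np.int64(0), np.int64(122), np.float64(241.9)), (np.int64(196), np.int64(384), np.float64(90.7))]
150 dark [(np.int64(0), np.int64(39), np.float64(198.1))] wood [(np.int64(46), np.int64(348), np.float64(208.9)), (np.int64(362), np.int64(423), np.float64(-33.4)), (np.int64(437), np.int64(512), np.float64(-92.1))]
170 dark [(np.int64(248), np.int64(324), np.float64(-0.1)), (np.int64(343), np.int64(371), np.float64(-33.0))] wood [(np.int64(0), np.int64(9), np.float64(251.1)), (np.int64(33), np.int64(45), np.float64(222.5)), (np.int64(60), np.int64(102), np.float64(199.9)), (np.int64(111), np.int64(228), np.float64(158.6)), (np.int64(326), np.int64(343), np.float64(-6.9)), (np.int64(372), np.int64(420), np.float64(-42.6)), (np.int64(435), np.int64(512), np.float64(-92.9))]
```

```bash
python3 -m inch '[0,2,0,0,0, 0,4,0,0,0, 0,4,0,0,0]'; python3 -m inch '[1,-8,0,0,0, 3,-25,0,0,0, 4,-32,0,0,0, 4,-32,0,0,0, 4,-32,35,0,0, 4,-32,75,0,0, 4,-32,115,0,0, 4,-32,150,0,0, 4,-32,150,0,0, 4,-32,150,0,0]'; python3 - <<'E'
from h import *
s=robot.read_state();c=read_camera("wrist");look(s,c);cv2.imwrite("pics/w11.png",c["image"])
cv2.imwrite("pics/sc11.png",read_camera("scene")["image"])
a=cv2.imread("pics/scene0.png");b=cv2.imread("pics/sc11.png")
d=(cv2.absdiff(a,b).max(2)>40).astype(np.uint8);d=cv2.morphologyEx(d,cv2.MORPH_OPEN,np.ones((3,3)))
n,l,st,ce=cv2.connectedComponentsWithStats(d)
print([list(map(int,x)) for x in st[1:] if x[4]>25])
E
```

```text
t: 15.97
tool_pos: [0.6535, 0.1086, 0.146]
orientation: [3.132, 0.179, -0.002]
force: [-2.3, -14.7, 1.2]
opening: 0.0004
gripper_force: 6.5
t: 16.8
tool_pos: [0.6593, 0.081, 0.3007]
orientation: [-3.136, -0.183, -0.011]
force: [-0.1, 0.6, -0.8]
opening: 0.0006
gripper_force: 0.0
90 dark [] wood [(np.int64(0), np.int64(120), np.float64(341.5)), (np.int64(186), np.int64(217), np.float64(104.5)), (np.int64(239), np.int64(257), np.float64(40.9)), (np.int64(301), np.int64(349), np.float64(-33.4))]
110 dark [] wood [(np.int64(0), np.int64(126), np.float64(345.7)), (np.int64(197), np.int64(308), np.float64(92.0))]
150 dark [(np.int64(11), np.int64(30), np.float64(295.2)), (np.int64(235), np.int64(242), np.float64(36.4)), (np.int64(291), np.int64(301), np.float64(-33.0)), (np.int64(436), np.int64(445), np.float64(-207.5))] wood [(np.int64(36), np.int64(65), np.float64(304.2)), (np.int64(71), np.int64(78), np.float64(256.4)), (np.int64(85), np.int64(95), np.float64(237.8)), (np.int64(117), np.int64(135), np.float64(195.8)), (np.int64(140), np.int64(171), np.float64(166.1)), (np.int64(201), np
[... 471 characters left out ...]
np.int64(432), np.float64(-92.5))]
[[294, 0, 73, 56, 3068], [455, 0, 22, 23, 336], [461, 0, 38, 43, 634], [242, 4, 8, 11, 81], [278, 9, 9, 42, 266], [257, 12, 13, 12, 109], [288, 12, 5, 40, 152], [250, 22, 9, 8, 58], [256, 28, 17, 24, 296], [356, 31, 5, 21, 86], [448, 35, 11, 16, 106], [362, 36, 4, 16, 61], [295, 44, 4, 10, 38], [422, 47, 26, 24, 329], [452, 53, 12, 12, 86], [189, 56, 19, 5, 79], [294, 58, 7, 7, 32], [321, 58, 21, 5, 83], [347, 59, 13, 11, 101], [308, 61, 10, 5, 42], [188, 62, 24, 17, 337], [176, 67, 197, 115, 8407], [423, 72, 8, 17, 73], [456, 84, 9, 14, 59], [380, 95, 17, 18, 182], [233, 176, 15, 12, 98], [235, 211, 5, 14, 48], [255, 211, 5, 17, 70], [257, 229, 5, 21, 82]]
```

The head is at its rear stop (14.7 N against it, jaw back at −33), the boards still read as one closed block, and the robot is clear with the bystanders unmoved. I'm handing the job in.

```bash
python3 -c "
from plant import job
print(job.close_job())"
```

```text
the job is handed in; nothing more can be done
None
```

The job is handed in: I pumped the joint shut and squeezed it firmly, then released the jaw head and slid it back to its rear stop; the joint stayed closed, the robot is clear, and nothing else on the bench appeared to have moved (no verdict was returned).

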